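Let the bench winch back one notch

TASK

The empty drum of the small bench winch is wound one notch too far. With a fingertip lift the ratchet pawl by its thumb lever and throw it right over so that it rests back; then push a spoke of the hand wheel to turn the drum back by one notch, its top going toward the pawl's pivot, and tip the pawl forward again so that it drops into the ratchet wheel. Only push: grasp and lift nothing, and leave the weights, roller and jaw insert beside the winch where they are.

Things in the scene. Friction and masses are not known exactly. Their poses are not given: they have to be found in the camera images.
- winch: Grey hand winch bolted down, base plate 155 x 150 x 10 mm (winch x -60..95, y -75..75 mm). Origin on the desk under the drum axle. Winch x points away from the robot (yawed), y left, z up. All positions below are winch x, y, z in mm. Two cheek plates (y 12..20, -28..-20) are 113 high, the left one 150 at the pivot. Nothing but the pawl rises above z 158.
- axle (a point): Centre of the drum axle, (0, 0, 85); it runs along winch y. Right of it at y -50: hand wheel of 8 plain round steel spokes, 11 mm thick, 45 deg apart, ends 71.5 mm from the axle. Left of it at y 24..36: dark saw-toothed ratchet wheel with 8 teeth, radius 48 mm at the tips, 36 at the roots. All turn together.
- drum (a joint): Turn of drum and wheels, rad. Positive = backward: the top moves to winch +x, toward the pivot. Starts at -0.1..0.04; one notch back = +0.785. The lowered pawl blocks backward turning at 0.08 in the first notch and 0.865 in the next, not forward. About 2 N at a spoke end; stays where left. At 0.5 to 0.82 the pawl drops into the next notch; beyond that onto a further tooth.
- pivot (a point): Pawl's pivot pin, (65, 30, 132), along winch y. The pawl has a steel arm at y 24..36 ending in the nose, and a thumb lever at y 58; both swing about this pin.
- pawl (a joint): Swing of the pawl, rad. 0 = down, nose in a notch (0.18 = on a tooth tip); positive = lifted. Light (80 g) and loose: let go below about 1.1 it falls back into the wheel, above about 1.3 it falls over to its rear stop at 2.2 and stays; then its arm stands up, leaning about 45 deg beyond the pivot.
- spoke_tip (a point): Outer end of the spoke to push. At drum = 0 it leans 30 deg from upright toward the robot: tip at (-36, -50, 147). On its winch -x side there is free room for a fingertip above z 115.
- lever_tip (a point): Centre of the 16 mm black ball on the pawl's 10 mm round thumb lever, 50 mm from the pivot. Pawl down: (36, 58, 173), leaning toward the robot, nothing before it; pushed toward winch +x it lifts the pawl. Thrown back it lies low beyond the pivot.
- pawl_nose (a point): Lower end of the pawl's nose, the free end of its arm, 61 mm from the pivot. Pawl down: (5, 30, 122), in the ratchet wheel. Thrown back: about (92, 30, 186). The arm, 12 mm wide and 10 thick, runs from the pivot to it; thrown back, it can be pushed upright again from its far (winch +x) side, where nothing stands.
- weight_1: Brass check weight with knob, 38 mm wide, 60 mm high, right of the winch. Origin: centre of its underside. Leave alone.
- roller_1: Steel roller 20 mm wide, 60 mm high, standing right of the winch. Origin: centre of its underside. Leave alone.
- jaw_insert_1: Dark serrated wedge jaw, 64 x 28 x 19 mm, left of the winch. Origin: centre of its underside. Leave alone.
- weight_2: Smaller brass check weight, 30 mm wide, 47 mm high, left of the winch. Origin: centre of its underside. Leave alone.

How it is judged:
By the outcome, as a careful person would: the job done as asked, in the order asked, and still so for the second after the job is handed in, with the robot touching nothing.
It also fails if it takes over 54 s, if anything falls off the work surface, if the arm or the gripper's body presses on something with over 40 N, if the wrist force passes 120 N, or if a joint passes its speed limit or range.

ROBOT

A 6-joint arm with a two-finger parallel gripper is mounted at the origin on a cart in front of the work surface, level with it; the furniture and walls round the work are solid. World frame = base frame: x ahead of the robot, y to its left, z up, the work surface at z = 0. Lengths are in mm, angles in rad, forces in N, time in s.
With the tool pointing down it reaches from about 350 to 775 mm from the base axis. Payload 7.3 kg.
Tool frame: the origin (TCP) lies at the very end of the fingers, on their centre line; the grasp point (between the pads) lies 19 mm behind it; z points along the fingers, y is the line along which they close (so a half turn about z gives the same grasp; the last joint's range is limited). The gripper opens to 92 mm and grips with 3 to 60 N. Pads are 19 mm wide; open, the fingers measure 130 mm over their backs; the gripper's body (75 mm by 190 mm) begins 47 mm behind the grasp point.
Start: joints at [1.098, 0.342, 1.524, -0, 1.275, -0.146], TCP at [168.518, 497.239, 226.741] pointing down, gripper open.
Joint ranges: [-2.53, 2.53], [-0.77, 2.02], [0.04, 2.7], [-1, 4.14], [0.28, 2.66], [-3.11, 3.11]. Speed limits (rad/s): [2.57, 2.57, 3.14, 3.14, 3.14, 3.14].

INTERFACE

Orientations are given as a rotation vector (axis times angle).
In Python, from rig import manip gives the robot as it stands.
- The arm moves only by the tool jog_arm, never from a script. Its argument "deltas" is text: rows parted by semicolons, each of 4 numbers parted by spaces: the shift along the tool's x, y, z in cm, then the turn about the tool's z in degrees. A call has 1 to 8 rows; each row is the pose to reach, as a shift and turn from the pose commanded when the call began, along the tool's axes at that moment; what a row does not reach only later rows make up. A row lasts 1/10 s, in which the tool goes at most 50 mm and 8.59 degrees, less where a joint would pass 70% of its speed; a pose out of reach is approached as far as the arm can. A call with a gripper value outside its range is refused whole. "grip" is the gripper's target within -1 to 1 (shut at 1, half-way at 0, fully open at -1), set as the call begins (left out, the last holds). The fingers move at their own pace and stop on an object; "squeeze" is the grip in N (left out, the last holds). Time passes only in rows, so rows that repeat a pose let the fingers close. It gives the time, the measured TCP pose, the force, the opening and the grip force at its end, in the units of the state.
- manip.state(): the state, without advancing time (a new reading comes with each control period).
- manip.snapshot(name): name is "side" or "top" or "wrist"; returns the picture (420x560x3 uint8, red, green, blue); there is no depth.
- manip.get_calibration(name): a dict with "camera_matrix" (3x3 intrinsics, pixels), "rvec" (rotation vector, rad) and "tvec" (3), from world to camera coordinates, as OpenCV has them; the wrist camera has in their place "hand_eye" (4x4, takes a point from camera to tool coordinates, whose origin is the TCP and whose axes are the flange's). Camera axes: x right, y down, z forward; pixel columns grow to the right and rows downward; lengths in mm; the calibration is good to about 2 mm. A picture is of the moment at which its call begins: read the wrist's pose just before it. get_calibration takes no time and is no camera call.
- manip.hand_in(): hands the job in; it is judged then, once.
The state is a dict: "t": time; "qpos": joint angles; "joint_velocities": joint speeds; "joint_efforts": joint torques, N m; "ee_pos": TCP position; "ee_rot": TCP orientation; "contact_force": force on the tool from outside, world axes, zero at the start; "wrist_torque": the same for the moment, N m; "gripper_width": finger opening in mm; "gripper_force": force on a finger pad.
Only numpy, scipy, OpenCV 4.12 (cv2) and the standard library are available. Lean on these libraries where they do the work, as an engineer would, in place of code of your own. Each camera call takes 0.05 s, during which the arm holds its last target. There are 200 camera calls.

## Working session

There is one attempt and no reset: what is moved stays moved. The work goes in short steps, Python scripts to look and compute and a tool call to move; the robot and the scene stay as the last step left them, time stands still between calls to the robot, and variables do not carry over. Pictures are saved under pics/ and viewed, at most 10 in all, crops included, and the job is handed in when it is done.

Besides the shell and the picture viewer there is one more tool, called after "Request:" as name(argument=value, ...) on one line, values as JSON. jog_arm: Moves the arm, as the interface text tells. Its arguments: {"type":"object","properties":{"deltas":{"type":"string"},"grip":{"type":"number"},"squeeze":{"type":"number"}},"required":["deltas"]}

```bash
mkdir -p pics; python3 - <<'E'
from rig import manip
import cv2,numpy as np
s=manip.state();print(s)
for n in("side","top"):
    im=manip.snapshot(n);cv2.imwrite(f"pics/{n}0.png",im[:,:,::-1]);np.save(n,im)
    c=manip.get_calibration(n);print(n,c)
print(manip.get_calibration("wrist"))
a=[cv2.imread(f"pics/{n}0.png") for n in("side","top")]
E
```

```text
{'t': 0.0, 'qpos': array([ 1.09798009e+00,  3.42729855e-01,  1.52501479e+00, -8.12938593e-06,
        1.27535837e+00, -1.46025836e-01]), 'joint_velocities': array([-2.46732841e-03,  4.40729692e-04,  9.08267509e-04,  4.69237199e-05,
       -1.28132004e-03, -1.41032779e-03]), 'joint_efforts': array([ 6.70685472e-05, -4.31248212e+01, -2.44215953e+01,  7.16966484e-02,
        5.60765737e-02, -4.72642068e-05]), 'ee_pos': array([168.34029224, 496.86297062, 226.04202046]), 'ee_rot': array([-5.10962689e-01, -3.09930208e+00,  2.26319888e-03]), 'contact_force': array([ 1.00419748, -0.15777448, -0.52869865]), 'wrist_torque': array([-0.04272976, -0.01798819,  0.00375553]), 'gripper_force': 0.0, 'gripper_width': 91.76995265482047}
side {'camera_matrix': array([[506.14727342,   0.        , 269.89178791],
       [  0.        , 506.14727342, 209.82545784],
       [  0.        ,   0.        ,   1.        ]]), 'rvec': array([ 0.46181439,  2.6727614 , -1.23440263]), 'tvec': array([ 403.70467851, -159.31647971, 1333.25721746])}
top {'camera_matrix': array([[486.12612888,   0.        , 270.08574661],
       [  0.        , 486.12612888, 210.76803462],
       [  0.        ,   0.        ,   1.        ]]), 'rvec': array([ 2.12488681, -2.11995284,  0.17297655]), 'tvec': array([288.62380484, 531.66234769, 879.78830109])}
{'camera_matrix': array([[293.18894552,   0.        , 279.57101203],
       [  0.        , 293.18894552, 212.65126651],
       [  0.        ,   0.        ,   1.        ]]), 'hand_eye': array([[-1.41051140e-04, -9.57110954e-01, -2.89721595e-01,
         8.00296846e+01],
       [ 9.99999696e-01, -3.57292631e-04,  6.93485046e-04,
         5.11751188e-01],
       [-7.67257525e-04, -2.89721409e-01,  9.57110713e-01,
        -1.57990485e+02],
       [ 0.00000000e+00,  0.00000000e+00,  0.00000000e+00,
         1.00000000e+00]])}
```

View pics/side0.png

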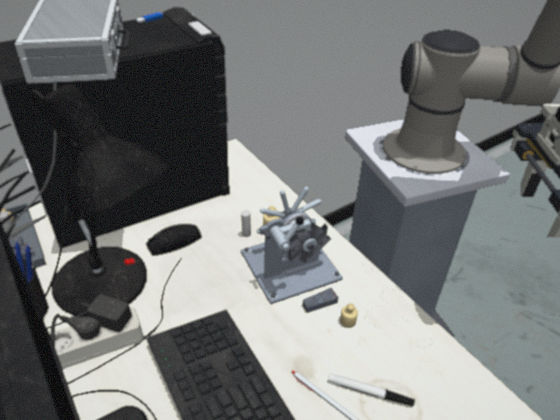

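View pics/top0.png

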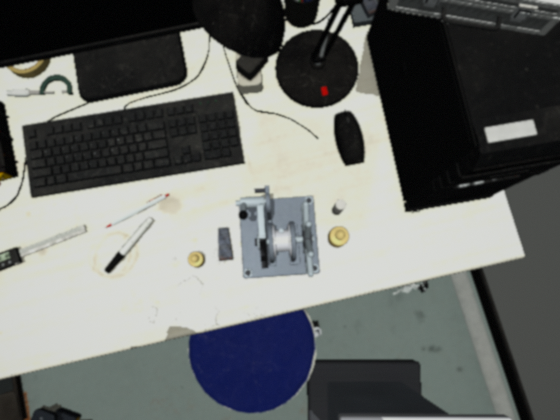

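The side view shows the winch at about (295,250) px, pawl side toward the camera. The top view shows its base plate at about (240..320, 195..277), with the lever ball at (243,214) and the hand wheel at x≈308.

```bash
python3 - <<'E'
import cv2,numpy as np
s=np.load("side.npy")[175:305,230:350,::-1];t=np.load("top.npy")[180:285,225:330,::-1]
a=cv2.resize(s,(400,433),interpolation=cv2.INTER_CUBIC);b=cv2.resize(t,(400,400),interpolation=cv2.INTER_CUBIC)
o=np.zeros((433,800,3),np.uint8);o[:,:400]=a;o[:400,400:]=b
cv2.imwrite("pics/crop.png",o)
E
```

```text
(no output)
```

View pics/crop.png

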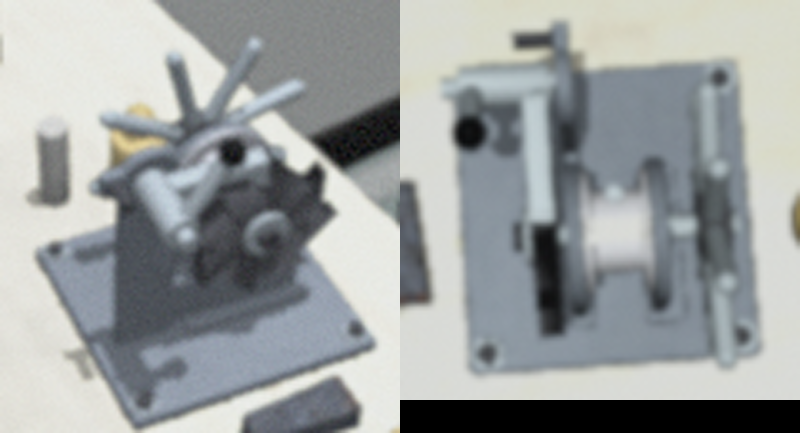

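The crop shows the plate corners (in the top view crop BL (470,372), BR (760,350), TR (738,62)), the lever ball at side (233,152) and top (470,133), and the spoke tips at side (173,58), (257,43), (300,87).

```bash
cat > h.py <<'E'
import numpy as np,cv2
from rig import manip
def ray(n,px,pose=None):
    c=manip.get_calibration(n)
    p=cv2.undistortPoints(np.array([[px]],float),c["camera_matrix"],None)[0,0]
    d=np.array([p[0],p[1],1])
    if n=="wrist":
        R=cv2.Rodrigues(np.asarray(pose["ee_rot"]))[0];H=c["hand_eye"]
        return R@H[:3,3]+pose["ee_pos"],R@H[:3,:3]@d
    R=cv2.Rodrigues(c["rvec"])[0];return -R.T@c["tvec"],R.T@d
def plane(r,z): o,d=r;return o+d*(z-o[2])/d[2]
def meet(r1,r2):
    A=np.c_[r1[1],-r2[1]];t=np.linalg.lstsq(A,r2[0]-r1[0],rcond=None)[0]
    a=r1[0]+t[0]*r1[1];b=r2[0]+t[1]*r2[1];return (a+b)/2,np.linalg.norm(a-b)
def proj(n,P):
    c=manip.get_calibration(n);return cv2.projectPoints(np.array(P,float).reshape(-1,3),c["rvec"],c["tvec"],c["camera_matrix"],None)[0][:,0]
E
python3 - <<'E'
from h import *
np.set_printoptions(precision=1,suppress=True)
T=lambda x,y:(225+(x-400)/3.81,180+y/3.81)
S=lambda x,y:(230+x/3.333,175+y/3.333)
tc=[plane(ray("top",T(*p)),10) for p in((470,372),(760,350),(738,62))]
sc=[plane(ray("side",S(*p)),10) for p in((140,425),(375,345),(38,253))]
print(np.array(tc),np.array(sc))
# winch corners: BL(-60,75) BR(-60,-75) TR(95,-75); side: (95,75),(-60,75),(95,-75)
W=np.array([(-60,75),(-60,-75),(95,-75),(95,75),(-60,75),(95,-75)],float);P=np.array(tc+sc)[:,:2]
a=W-W.mean(0);b=P-P.mean(0)
yaw=np.arctan2((a[:,0]*b[:,1]-a[:,1]*b[:,0]).sum(),(a*b).sum());R=np.array([[np.cos(yaw),-np.sin(yaw)],[np.sin(yaw),np.cos(yaw)]])
O=P.mean(0)-R@W.mean(0);print("yaw",yaw,"O",O);print(P-(W@R.T+O))
np.savez("winch",yaw=yaw,O=O)
m,e=meet(ray("side",S(233,152)),ray("top",T(470,133)));print("ball",m,e,"winch",R.T@(m[:2]-O))
w=lambda p:np.r_[R@np.array(p[:2],float)+O,p[2]]
print("pred ball",w((36,58,173)))
for d in(-.1,-.03,.04):
  tip=[w((71.5*np.sin(a),-50,85+71.5*np.cos(a))) for a in np.radians([-75,-30,15,60])+d]
  q=proj("side",tip);print(d,((q-[230,175])*3.333).round())
  q=proj("top",tip);print(((q-[225,180])*3.81+[400,0]).round())
E
```

```text
[[405.7 342.   10. ]
 [417.3 193.8  10. ]
 [567.5 203.2  10. ]] [[556.5 358.   10. ]
 [409.1 347.7  10. ]
 [569.  213.5  10. ]]
yaw 0.07659182464020182 O [470.1 275. ]
[[ 1.2 -3.2]
 [ 1.3 -1.8]
 [-3.  -4.3]
 [-2.5  0.9]
 [ 4.5  2.5]
 [-1.5  6. ]]
ball [501.4 332.6 171.9] 1.4642842429292346 winch [35.7 55. ]
pred ball [501.5 335.6 173. ]
-0.1 [[304.  92.]
 [266.  42.]
 [183.  48.]
 [106. 108.]]
[[721. 370.]
 [722. 300.]
 [713. 177.]
 [700.  86.]]
-0.03 [[303.  86.]
 [260.  40.]
 [175.  51.]
 [102. 115.]]
[[721. 367.]
 [721. 290.]
 [712. 166.]
 [699.  82.]]
0.04 [[302.  81.]
 [253.  39.]
 [167.  55.]
 [ 98. 122.]]
[[721. 364.]
 [721. 280.]
 [711. 156.]
 [698.  78.]]
```

The winch fit agrees with the ball and spokes: the lever ball comes out within 3 mm and the drum near -0.02. I'll shut the gripper, align tool y with winch y, and approach the robot side of the lever, high up.

Request:
jog_arm(deltas="-4 -1 0 -6; -8 -1.5 0 -12; -12.5 -2.5 0 -18; -17 -3 0 -23; -21.5 -4 0 -23; -26 -5 0 -23; -30 -5.5 0 -23; -33 -6 0 -23", grip=1, squeeze=10)

```text
t: 0.9
ee_pos: [463.8, 332.8, 226.2]
ee_rot: [0.115, -3.139, 0.001]
contact_force: [-0.2, -0.0, 0.5]
gripper_width: 32.2
gripper_force: 0.0
```

```bash
cat >> h.py <<'E'
yaw=.0766;O=np.array([470.,273.]);Rw=np.array([[np.cos(yaw),-np.sin(yaw)],[np.sin(yaw),np.cos(yaw)]])
def wp(s=None):
    s=s or manip.state();p=s["ee_pos"];R=cv2.Rodrigues(np.asarray(s["ee_rot"]))[0]
    print("t",round(s["t"],2),"winch",(Rw.T@(p[:2]-O)).round(1),"z",round(p[2],1),"tooly az-94.4:",round(np.degrees(np.arctan2(R[1,1],R[0,1]))-94.4,2),"F",s["contact_force"].round(1),"w",round(s["gripper_width"],1))
E
python3 - <<'E'
from h import *
wp()
s=manip.state()
im=manip.snapshot("wrist");cv2.imwrite("pics/w1.png",im[:,:,::-1])
c=manip.get_calibration("wrist");R=cv2.Rodrigues(s["ee_rot"])[0];H=c["hand_eye"]
Rc=(R@H[:3,:3]).T;t=-Rc@(R@H[:3,3]+s["ee_pos"])
for nm,p in dict(ball=(36,58,173),spoke=(-36,-50,147),pivot=(65,30,132),tip15=(18.5,-50,154)).items():
    P=np.r_[Rw@np.array(p[:2],float)+O,p[2]];print(nm,cv2.projectPoints(P.reshape(1,3),cv2.Rodrigues(Rc)[0],t,c["camera_matrix"],None)[0].ravel().round())
E
```

```text
t 0.9 winch [-1.6 60.1] z 226.2 tooly az-94.4: -0.22 F [-0.2 -0.   0.5] w 32.2
ball [276. 276.]
spoke [144. 182.]
pivot [247. 282.]
tip15 [149. 247.]
```

View pics/w1.png

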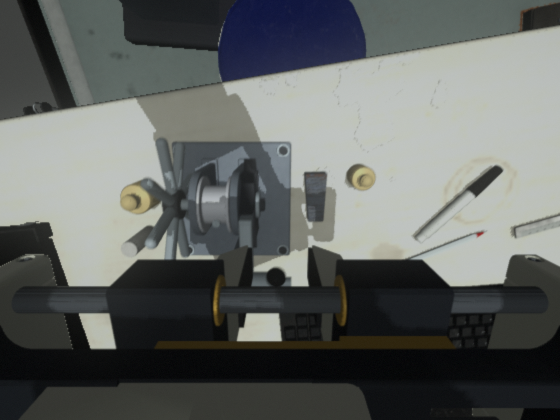

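The wrist view shows the ball at (276,275) and the spoke tip at about (142,184), matching the predictions. Next, go down before the lever.

Request:
jog_arm(deltas="0.4 0.2 0 0; 0.4 0.2 0 0; 0.4 0.2 1.5 0; 0.4 0.2 3 0; 0.4 0.2 4.5 0; 0.4 0.2 6 0; 0.4 0.2 6.8 0; 0.4 0.2 6.8 0", grip=1)

```text
t: 1.75
ee_pos: [456.3, 336.5, 157.9]
ee_rot: [0.119, -3.137, 0.001]
contact_force: [-0.1, 0.6, 0.1]
gripper_width: 0.3
gripper_force: 0.0
```

```bash
python3 -c "
from h import *
wp()"
```

```text
t 1.75 winch [-8.8 64.4] z 157.9 tooly az-94.4: -0.04 F [-0.1  0.6  0.1] w 0.3
```

Request:
jog_arm(deltas="-1 0 0 0; -2 0 0 0; -2.8 0 0 0; -3.6 0 0 0; -4.4 0 0 0; -5.2 0 0 0; -6 0 0 0; -6.8 0 0 0")

```text
t: 2.55
ee_pos: [526.0, 341.2, 158.6]
ee_rot: [0.117, -3.139, 0.0]
contact_force: [-1.2, -0.1, -0.6]
gripper_width: 0.6
gripper_force: 0.4
```

Request:
jog_arm(deltas="-0.8 0 0 0; -1.6 0 0 0; -2.4 0 0 0; -3.2 0 0 0; -3.2 0 0 0; -3.2 0 0 0")

```text
t: 3.15
ee_pos: [557.5, 343.6, 158.6]
ee_rot: [0.117, -3.139, 0.0]
contact_force: [-0.0, -0.7, -0.1]
gripper_width: 0.5
gripper_force: 0.0
```

```bash
python3 - <<'E'
from h import *
wp()
im=manip.snapshot("side");cv2.imwrite("pics/s2.png",cv2.resize(im[150:310,215:375,::-1],(560,560),interpolation=cv2.INTER_CUBIC))
E
```

```text
t 3.15 winch [92.6 63.7] z 158.6 tooly az-94.4: -0.13 F [-0.  -0.7 -0.1] w 0.5
```

View pics/s2.png

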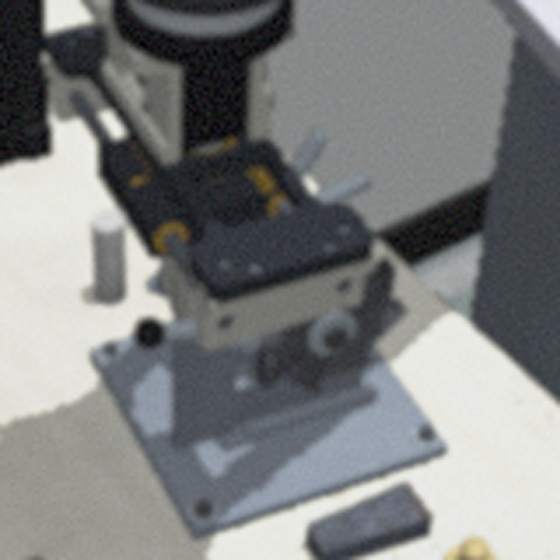

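The pawl is thrown over, with the ball low beyond the pivot at (150,333). Now over to the spoke: up, across, down.

Request:
jog_arm(deltas="0 0 -3 0; 0 0 -6 0; 4 -2 -6 0; 8 -5 -6 0; 12 -8 -6 0; 15.8 -11.4 -6 0; 15.8 -11.4 -6 0; 15.8 -11.4 -6 0")

```text
t: 4.0
ee_pos: [407.9, 217.8, 219.6]
ee_rot: [-0.116, 3.138, 0.001]
contact_force: [-0.0, 0.4, 0.7]
gripper_width: 0.5
gripper_force: 0.0
```

```bash
python3 - <<'E'
from h import *
wp()
s=manip.state()
im=manip.snapshot("wrist");cv2.imwrite("pics/w3.png",im[:,:,::-1])
c=manip.get_calibration("wrist");R=cv2.Rodrigues(s["ee_rot"])[0];H=c["hand_eye"]
Rc=(R@H[:3,:3]).T;t=-Rc@(R@H[:3,3]+s["ee_pos"])
def pr(nm,p):
    P=np.r_[Rw@np.array(p[:2],float)+O,p[2]];print(nm,cv2.projectPoints(P.reshape(1,3),cv2.Rodrigues(Rc)[0],t,c["camera_matrix"],None)[0].ravel().round())
for d in(-.1,-.03,.04): pr(d,(71.5*np.sin(d-.5236),-50,85+71.5*np.cos(d-.5236)))
pr("nose",(92,30,186))
E
```

```text
t 4.0 winch [-66.2 -50.3] z 219.6 tooly az-94.4: -0.17 F [-0.   0.4  0.7] w 0.5
-0.1 [279. 249.]
-0.03 [279. 255.]
0.04 [279. 260.]
nose [372. 412.]
```

View pics/w3.png

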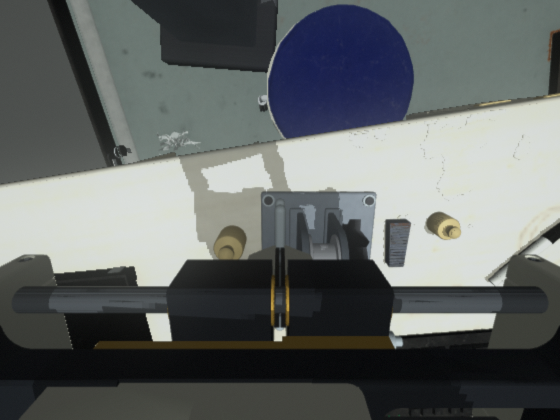

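The spoke is in line with the fingers at column 279. Go down on its robot side, then push to about winch x -7.

Request:
jog_arm(deltas="0 0 2 0; 0 0 4 0; 0 0 6 0; 0 0 8 0; 0 0 8.7 0; 0 0 8.7 0")

```text
t: 4.65
ee_pos: [408.7, 218.6, 131.0]
ee_rot: [0.118, -3.138, 0.0]
contact_force: [-0.2, 0.2, 0.4]
gripper_width: 0.3
gripper_force: 0.0
```

Request:
jog_arm(deltas="-0.8 0 0 0; -1.6 0 0 0; -2.4 0 0 0; -3.2 0 0 0; -4 0 0 0; -4.8 0 0 0; -5.4 0 0 0; -5.4 0 0 0")

```text
t: 5.45
ee_pos: [463.3, 222.2, 131.6]
ee_rot: [-0.117, 3.138, 0.0]
contact_force: [-0.3, -0.1, 1.1]
gripper_width: 0.4
gripper_force: 0.1
```

```bash
python3 -c "
from h import *
wp()"
```

```text
t 5.45 winch [-10.5 -50.1] z 131.6 tooly az-94.4: -0.14 F [-0.3 -0.1  1.1] w 0.4
```

Request:
jog_arm(deltas="-0.2 0 0 0; -0.2 0 0 0; 0.3 0 0 0; 0.3 0 -3 0; 0.3 0 -6 0; 0.3 0 -9 0; 4 0 -9 0; 8 0 -9 0")

```text
t: 6.25
ee_pos: [382.3, 216.3, 222.4]
ee_rot: [-0.116, 3.137, 0.002]
contact_force: [-0.8, -0.6, 0.6]
gripper_width: 0.7
gripper_force: 0.0
```

```bash
python3 - <<'E'
from h import *
wp()
im=manip.snapshot("side");cv2.imwrite("pics/s4.png",cv2.resize(im[175:305,230:350,::-1],(400,433),interpolation=cv2.INTER_CUBIC))
w=lambda p:np.r_[Rw@np.array(p[:2],float)+O,p[2]]
for d in(.5,.66,.82):
  q=proj("side",[w((71.5*np.sin(a),-50,85+71.5*np.cos(a))) for a in np.radians([-75,-30,15])+d]);print(d,((q-[230,175])*3.333).round().tolist())
E
```

```text
t 6.25 winch [-91.8 -49.8] z 222.4 tooly az-94.4: -0.17 F [-0.8 -0.6  0.6] w 0.7
0.5 [[279.0, 48.0], [203.0, 38.0], [120.0, 89.0]]
0.66 [[267.0, 41.0], [185.0, 44.0], [107.0, 104.0]]
0.82 [[253.0, 37.0], [167.0, 53.0], [97.0, 120.0]]
```

View pics/s4.png

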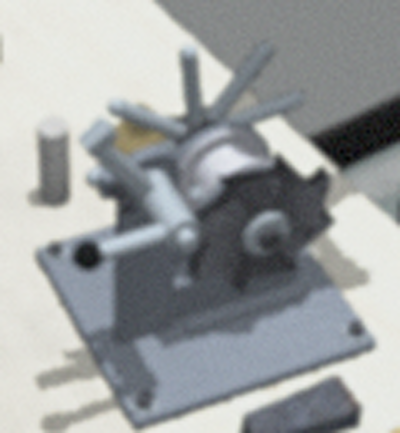

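The spoke tips at (188,52), (268,46) and (112,104) put the drum at about 0.66, inside the window, and the pawl rests back. Now go over to the far side of the pawl arm.

Request:
jog_arm(deltas="-3 0.5 0 0; -7 2 0 0; -11.5 4 0 0; -16 6 0 0; -20 7.5 0 0; -22.4 7.5 0 0; -22.4 7.5 0 0; -22.4 7.5 0 0")

```text
t: 7.1
ee_pos: [599.8, 307.7, 220.9]
ee_rot: [0.117, -3.138, 0.0]
contact_force: [-0.4, -0.1, -0.8]
gripper_width: 0.3
gripper_force: 0.0
```

```bash
python3 -c "
from h import *
wp()"
```

```text
t 7.1 winch [132.1  24.6] z 220.9 tooly az-94.4: -0.13 F [-0.4 -0.1 -0.8] w 0.3
```

Request:
jog_arm(deltas="0 0 2 0; 0 0 4 0; 0 0 5.2 0; 0 0 5.2 0; 1 0 5.2 0; 2 0 5.2 0; 3 0 5.2 0; 4 0 5.2 0")

```text
t: 7.9
ee_pos: [560.3, 305.0, 171.5]
ee_rot: [-0.117, 3.137, 0.002]
contact_force: [0.3, -1.1, 0.0]
gripper_width: 0.6
gripper_force: 0.2
```

Request:
jog_arm(deltas="0.7 0 0 0; 1.4 0 0 0; 2.1 0 0 0; 2.8 0 0 0; 3.5 0 0 0; 4.2 0 0 0; 4.9 0 0 0; 4.9 0 0 0")

```text
t: 8.7
ee_pos: [510.4, 301.1, 169.8]
ee_rot: [0.118, -3.139, 0.0]
contact_force: [0.0, 0.8, -0.3]
gripper_width: 0.3
gripper_force: 0.0
```

Request:
jog_arm(deltas="0 0 0 0; 0 0 0 0; 0 0 -3 0; 0 0 -6 0; 3 0 -8 0; 7 0 -8 0; 11 0 -8 0; 15 0 -8 0")

```text
t: 9.5
ee_pos: [360.7, 289.6, 249.8]
ee_rot: [-0.116, 3.139, 0.0]
contact_force: [1.1, 0.1, -0.0]
gripper_width: 0.6
gripper_force: 0.0
```

```bash
python3 - <<'E'
from h import *
wp()
im=manip.snapshot("side");cv2.imwrite("pics/s5.png",cv2.resize(im[175:305,230:350,::-1],(400,433),interpolation=cv2.INTER_CUBIC))
E
```

```text
t 9.5 winch [-107.7   24.9] z 249.8 tooly az-94.4: -0.16 F [ 1.1  0.1 -0. ] w 0.6
```

View pics/s5.png

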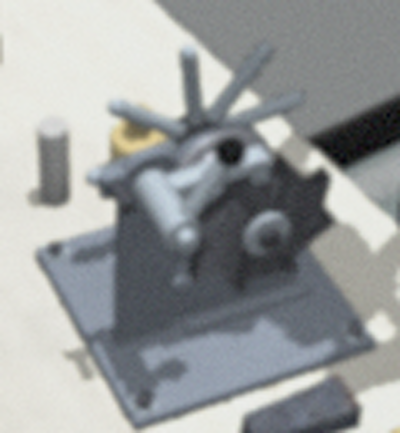

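The pawl is down, with the ball at (230,151), and the spokes are unchanged. I'll check the seating numerically from the ball's shift.

```bash
python3 - <<'E'
from h import *
w=lambda p:np.r_[Rw@np.array(p[:2],float)+O,p[2]]
a0=np.arctan2(41,-29)
for d in(0,.05,.1,.18): print(d,proj("side",[w((65+50*np.cos(a0-d),58,132+50*np.sin(a0-d)))]),proj("top",[w((65+50*np.cos(a0-d),58,132+50*np.sin(a0-d)))]))
def cen(im,x,y,r=6):
    g=im.mean(2)[y-r:y+r+1,x-r:x+r+1];wt=np.clip(45-g,0,None);Y,X=np.mgrid[-r:r+1,-r:r+1];return x+(X*wt).sum()/wt.sum(),y+(Y*wt).sum()/wt.sum()
n=manip.snapshot("side");print(cen(np.load("side.npy"),300,221),cen(n,300,221))
E
```

```text
0 [[299.65736495 220.48827341]] [[242.49108117 215.09795788]]
0.05 [[298.59566445 220.19014447]] [[242.35286624 213.71906965]]
0.1 [[297.49087353 219.94889082]] [[242.21625991 212.30785532]]
0.18 [[295.64043421 219.68351158]] [[242.00205032 209.99281105]]
(np.float64(299.1654991243433), np.float64(220.79422066549913)) (np.float64(298.5470162748644), np.float64(220.5506329113924))
```

```bash
python3 -c "
from rig import manip
print(manip.hand_in())"
```

```text
the job is handed in; nothing more can be done
None
```

The job is handed in, and no verdict came back: the drum is back one notch (about 0.66 rad from the side image), and the pawl has dropped into the next notch (about 0.03 rad by its lever ball). It took about 9.5 s, and the arm was clear of everything at hand-in.

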